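Pull out the module drawer and hold a plug-in module up for inspection

ROBOT

A 6-joint arm with a two-finger parallel gripper is mounted at the origin on the work surface. World frame = base frame: x ahead of the robot, y to its left, z up, the work surface at z = 0. Lengths are in mm, angles in degrees, forces in N, time in s.
With the tool pointing down it reaches from about 275 to 750 mm from the base axis. Payload 10.2 kg.
Tool frame: the origin (TCP) lies between the finger pads; the fingertips stand env.tips_ahead ahead of it and the grasp point (between the pads) lies 6 mm ahead of it (env.tips_ahead is the distance from the TCP to the fingertips, in mm); x points along the fingers, z is the direction in which the jaws open and shut, and the axes are right-handed (so a half turn about x gives the same grasp; the last joint's range is limited). The gripper opens to 85 mm and grips with 20 to 120 N. Pads are 22 mm wide; open, the fingers measure 114 mm over their backs; the gripper's body (76 mm by 85 mm) begins 54 mm behind the grasp point. The pads swing forward as they close: fully open they stand 13 mm farther back than shut.
Start: joints at [61.57, 17.928, 85.812, -0, 76.261, -12.8], TCP at [141.463, 505.588, 256.294] pointing down, gripper open.
Joint ranges: [-168.41, 168.41], [-55.51, 124.54], [10.69, 146.95], [-70.63, 250.63], [1, 178], [-165.06, 165.06]. Speed limits (degrees/s): [136.94, 136.94, 172.46, 180, 180, 180].

INTERFACE

Orientations are given as [roll, pitch, yaw] about the fixed x, y, z axes, in that order (R = Rz(yaw) Ry(pitch) Rx(roll)).
In Python, from workcell import env gives the robot as it stands. The module is installed in compiled form; this text tells all that it offers.
- The arm moves only by the tool arm_command, never from a script. Its argument "motion" is a list of rows, each an object of numbers: "dx", "dy", "dz": the shift along the tool's x, y, z in cm; "spin": the turn about the tool's x in degrees; "jaw": the closure in counts, from 0 (fully open) to 255 (shut). A call has 1 to 5 rows; each row shifts and turns the pose as measured when the row begins, along the tool's axes as they then stand; what a row does not reach is not made up. A row lasts 1/12 s, in which the tool goes at most 41.7 mm and 7.16 degrees, less where a joint would pass 70% of its speed; a pose out of reach is approached as far as the arm can. A call with a gripper value outside its range is refused whole. The fingers move at their own pace and stop on an object; "squeeze" is the grip in N (left out, the last holds). Time passes only in rows, so rows that do not move let the fingers close. It gives the time, the measured TCP pose, the force and the opening at its end, in the units of the state.
- env.sense(): the state, without advancing time (a new reading comes with each control period).
- env.capture(name): name is "side" or "top"; returns a dict with "pixels" (400x640x3 uint8, red, green, blue), "fx", "fy", "cx", "cy" (pixels), "R" (3x3) and "t" (3): a world point X has camera coordinates R X + t. Camera axes: x right, y down, z forward; pixel columns grow to the right and rows downward; lengths in mm; the calibration is good to about 2 mm. A picture is of the moment at which its call begins. There is no depth.
- env.finish_job(): hands the job in, once; it reports no verdict.
The state is a dict: "time_s": time; "q": joint angles; "dq": joint speeds; "joint_efforts": joint torques, N m; "tcp_pos": TCP position; "ee_rot": TCP orientation; "wrist_force": force on the tool from outside, world axes, zero at the start; "ft_torque": the same for the moment, N m; "opening": finger opening in mm.
Only numpy, scipy, OpenCV 4.12 (cv2) and the standard library are available. Lean on these libraries where they do the work, as an engineer would, in place of code of your own. Each camera call takes 0.05 s, during which the arm holds its last target. There are 200 camera calls.

TASK

Pull the cabinet's drawer out until it reaches its stop and leave it open, then draw the module with the red cap up out of its slot. Carry it over the middle of the green mat, tip it so that its component side faces slantwise upward, about halfway between upright and lying flat (roughly 45 degrees), and finish while still holding it there in the gripper, still, at least 10 cm clear above the mat. Leave the other two modules standing in their slots and do not disturb the blue parts bin or the cardboard roll.

Things in the scene. Friction and masses are not known exactly. Their poses are not given: they have to be found in the camera images.
- cab: blue sheet-metal desktop cabinet with one drawer, fixed to the bench: 220 deep (x) x 320 wide (y) x 165 high mm, turned a little about the vertical. Origin: on the bench, middle of its lower front edge; x points into the cabinet, away from the robot, so the drawer slides out along -x; z up. The drawer's grey front panel is 314 wide, 15 thick, its top edge 158 mm above the bench.
- drawer (a joint): how far the drawer is out, in m: 0 shut (as at the start), 0.150 at its stop. About 1.5 N of friction plus 5 N per m/s, no spring; stays where left. Inside: floor 18 mm and side walls 73 mm above the bench; three black slots side by side at y = -75, 0, +75 mm of the cabinet, x = +55 (shut) or -95 mm (out), each 6 mm wide, 84 long, 50 deep, closed at both ends.
- drawer_handle (a point): middle of the drawer's dark steel bar handle: a round bar 11 mm thick and 120 mm long, level, along the cabinet's y, 145 mm above the bench; its centre line is 42 mm in front of the panel's face, on two 8 mm stems 52 mm either side of the middle. Can be pinched from above between the stems. Moves with the drawer; axes as the cabinet's.
- mod_red: the module to draw out, RED cap: blue board 80 (x) x 4 (y) x 90 (z) mm, on its top edge a cap 56 x 24 x 28 mm, from 86 to 114 mm up. 0.16 kg (varies), mass centre 75 mm up. Origin: centre of lower edge; z up; +y out of the component side (chips, white connectors; white stripe along that edge of the cap's top), other side bare. In any of the slots, axes parallel to the cabinet's.
- red_grip (a point): centre of the red cap, 100 mm up from the module's lower edge; the cap's 24 mm thickness (module y) is what the fingers close on, from above. Neighbouring caps are 75 mm away centre to centre. Axes as the module's.
- red_mid (a point): middle of the red-capped module, 57 mm up from its lower edge on the board's mid-plane. Axes as the module's.
- mod_grey: grey-capped module: same shape and size as the red-capped one (board 80 x 4 x 90 mm, cap 56 x 24 x 28 mm, 114 mm tall, 0.16 kg) with a GREY cap. Origin: centre of its lower edge; z up the board, y out of the component side. Stays standing in its slot.
- mod_yellow: yellow-capped module: same shape and size as the red-capped one (board 80 x 4 x 90 mm, cap 56 x 24 x 28 mm, 114 mm tall, 0.16 kg) with a YELLOW cap. Origin: centre of its lower edge; z up the board, y out of the component side. Stays standing in its slot.
- mat: green inspection mat lying fixed on the bench, 240 x 240 x 3 mm. Origin: centre of its underside; z up.
- bin: loose blue open parts bin, 120 (x) x 100 (y) x 50 mm high, small parts in it. Origin: centre of its underside; leave it alone.
- roll: loose cardboard-coloured tape roll lying flat, 84 mm outside, 60 mm inside diameter, 25 mm high. Origin: centre of its underside; leave it alone.

How it is judged:
By the outcome, as a careful person would: the job done as asked, in the order asked, and still so for the second after the job is handed in, while the arm keeps its last pose, push and grip.
It also fails if it takes over 54 s, if anything falls off the work surface, if the arm or the gripper's body presses on something with over 40 N, if the wrist force passes 120 N, or if a joint passes its speed limit or range.

## Working session

There is one attempt and no reset: what is moved stays moved. The work goes in short steps, Python scripts to look and compute and a tool call to move; the robot and the scene stay as the last step left them, time stands still between calls to the robot, and variables do not carry over. Pictures are saved under pics/ and viewed, about 8 in all and at most 12, crops included, and the job is handed in when it is done.

Besides the shell and the picture viewer there is one more tool, called after "Call:" as name([rows], argument=value, ...), one row to a line, values as JSON. arm_command: Moves the arm, as the interface text tells. Its arguments: {"type":"object","properties":{"motion":{"type":"array","items":{"type":"object","properties":{"dx":{"type":"number"},"dy":{"type":"number"},"dz":{"type":"number"},"spin":{"type":"number"},"jaw":{"type":"number"}}}},"squeeze":{"type":"number"}},"required":["motion"]}

```bash
mkdir -p pics; cat > h.py <<'E'
import numpy as np, cv2
from workcell import env
from scipy.spatial.transform import Rotation as Ro
def cap(n,f=None):
    c=env.capture(n)
    if f: cv2.imwrite('pics/'+f,c['pixels'][:,:,::-1])
    return c
def ray(c,u,v,z):
    R=np.array(c['R']);t=np.array(c['t']);o=-R.T@t
    d=R.T@np.array([(u-c['cx'])/c['fx'],(v-c['cy'])/c['fy'],1]); return o+d*(z-o[2])/d[2]
def proj(c,X):
    p=np.array(c['R'])@np.array(X,float)+np.array(c['t']); return np.array([c['fx']*p[0]/p[2]+c['cx'],c['fy']*p[1]/p[2]+c['cy']])
def st():
    s=env.sense(); print({k:np.round(s[k],2).tolist() for k in('time_s','q','tcp_pos','ee_rot','wrist_force','opening')}); return s
E
python3 - <<'E'
from h import *
st();print(env.tips_ahead,Ro.from_euler('xyz',env.sense()['ee_rot'],degrees=True).as_matrix().round(2))
for n in('top','side'):
    c=cap(n,n+'0.png');print(n,-np.array(c['R']).T@c['t'],c['R'],c['fx'])
E
```

```text
{'time_s': 0.0, 'q': [61.57, 17.96, 85.86, -0.0, 76.26, -12.8], 'tcp_pos': [141.33, 505.37, 255.73], 'ee_rot': [167.24, 89.92, -118.39], 'wrist_force': [0.56, 0.94, 0.23], 'opening': 85.47}
25.0 [[-0.   -0.96  0.27]
 [-0.    0.27  0.96]
 [-1.    0.   -0.  ]]
top [386.16181654  66.63495    971.80088482] [[-1.32095914e-01 -9.91236920e-01 -1.94590740e-04]
 [-9.60704058e-01  1.28075335e-01 -2.46260880e-01]
 [ 2.44127799e-01 -3.23431120e-02 -9.69203560e-01]] 430.01689700846964
side [847.61356801 -55.99970514 944.07789259] [[ 0.3322365   0.94318611  0.00434324]
 [ 0.88618384 -0.3105742  -0.34383407]
 [-0.32295062  0.11808314 -0.93902038]] 385.6526571247643
```

View pics/top0.png

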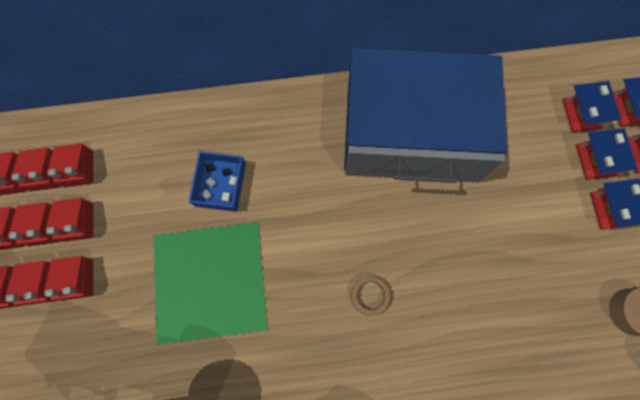

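View pics/side0.png

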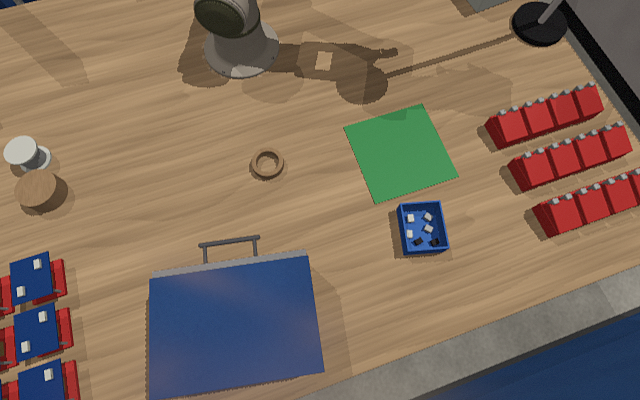

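The top view shows the cabinet lid from (350,48) to (505,152), the handle bar near (415–464,187), the mat near (210,283), the bin at (218,181) and the roll at (371,294). In the side view the bar runs from (200,245) to (258,238) and the mat is near (400,153). The drawer is shut.

```bash
python3 - <<'E'
from h import *
for n in('top','side'):
    c=cap(n);im=c['pixels'].astype(np.uint8);hsv=cv2.cvtColor(im,cv2.COLOR_RGB2HSV)
    g=cv2.inRange(hsv,(45,100,40),(85,255,255));cn=max(cv2.findContours(g,0,2)[0],key=cv2.contourArea)
    q=cv2.minAreaRect(cn);q=cv2.approxPolyDP(cn,12,True)[:,0]
    P=np.array([ray(c,*p,3) for p in q]);print(n,'mat',P.round(0).tolist(),P.mean(0))
    b=cv2.inRange(hsv,(100,120,40),(125,255,255))
    for cn in cv2.findContours(b,0,2)[0]:
        a=cv2.contourArea(cn)
        if a>900:
            q=cv2.approxPolyDP(cn,6,True)[:,0];z=50 if a<4000 else 165
            print(a,q.tolist(),[ray(c,*p,z)[:2].round(0).tolist() for p in q])
    x0,x1,y0,y1=(395,485,150,200) if n=='top' else (185,275,225,275)
    cv2.imwrite(f'pics/h_{n}.png',cv2.resize(im[y0:y1,x0:x1,::-1],None,fx=8,fy=8,interpolation=2))
a=cv2.imread('pics/h_top.png');b=cv2.imread('pics/h_side.png');o=np.vstack([a,b]);print(o.shape);cv2.imwrite('pics/hh.png',cv2.resize(o,(540,600)))
E
```

```text
top mat [[594.0, 195.0, 3.0], [595.0, 430.0, 3.0], [361.0, 432.0, 3.0], [359.0, 197.0, 3.0]] [477.14866559 313.47088885   3.        ]
1141.0 [[639, 179], [605, 184], [618, 226], [639, 223], [639, 195], [629, 187]] [[570.0, -668.0], [569.0, -589.0], [473.0, -590.0], [473.0, -637.0], [535.0, -657.0], [555.0, -640.0]]
2452.5 [[199, 152], [190, 201], [235, 210], [241, 157]] [[765.0, 304.0], [652.0, 331.0], [619.0, 234.0], [740.0, 210.0]]
1436.0 [[623, 129], [589, 133], [601, 172], [636, 167]] [[692.0, -669.0], [692.0, -588.0], [597.0, -588.0], [599.0, -670.0]]
1297.0 [[608, 82], [575, 86], [586, 123], [619, 119]] [[813.0, -670.0], [813.0, -589.0], [717.0, -588.0], [717.0, -667.0]]
59688.0 [[0, 110], [349, 69], [347, 145], [505, 152], [500, 57], [488, 53], [639, 34], [639, 0], [0, 0]] [[862.0, 672.0], [861.0, -49.0], [693.0, -20.0], [637.0, -329.0], [846.0, -369.0], [859.0, -346.0], [861.0, -677.0], [944.0, -704.0], [1129.0, 686.0]]
side mat [[360.0, 429.0, 3.0], [360.0, 195.0, 3.0], [595.0, 191.0, 3.0], [598.0, 428.0, 3.0]] [478.44837976 310.64237935   3.        ]
1440.0 [[60, 359], [18,
[... 514 characters left out ...]
 380], [221, 385], [227, 374], [270, 362], [284, 344], [287, 314], [312, 305], [315, 314]] [[698.0, -25.0], [663.0, -204.0], [708.0, -166.0], [724.0, -167.0], [722.0, -188.0], [638.0, -334.0], [775.0, -360.0], [779.0, -323.0], [802.0, -294.0], [839.0, -303.0], [844.0, -287.0], [866.0, -289.0], [873.0, -261.0], [853.0, -271.0], [870.0, -249.0], [856.0, -234.0], [863.0, -153.0], [842.0, -119.0], [792.0, -98.0], [792.0, -47.0], [810.0, -47.0]]
1638.5 [[48, 252], [10, 263], [13, 305], [52, 292]] [[467.0, -587.0], [464.0, -673.0], [563.0, -673.0], [563.0, -588.0]]
2218.5 [[439, 200], [397, 208], [404, 254], [448, 248]] [[653.0, 330.0], [638.0, 225.0], [747.0, 195.0], [768.0, 299.0]]
(800, 720, 3)
```

View pics/hh.png

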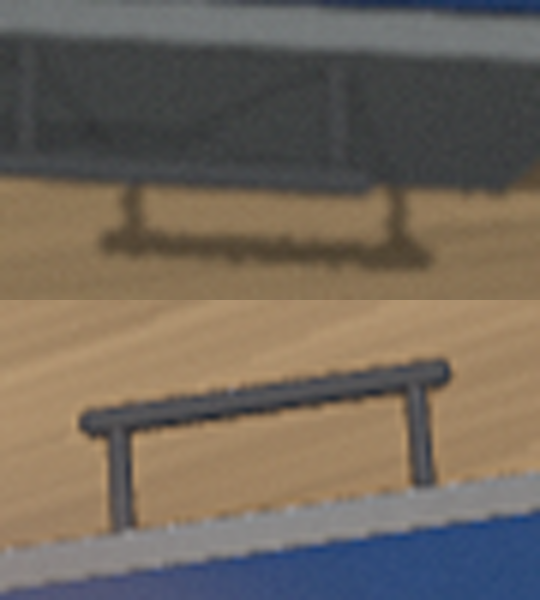

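The bar itself sits at (198.7,245.7) to (260,237.2) in the side view. In the top view its right end is at (457.5,180.8), and what I first took for the bar below it is its shadow. I'll cast rays to find its position.

```bash
python3 - <<'E'
from h import *
c=cap('side');A=ray(c,198.7,245.7,145);B=ray(c,260,237.2,145);print(A,B,np.linalg.norm(A-B),(A+B)/2)
t=cap('top');C=ray(t,457.5,180.8,145);print('top right end',C, 'topmid-left stem/right stem', ray(t,399.2,177.5,145),ray(t,451.3,180,145))
d=(B-A)/np.linalg.norm(B-A);print('bar yaw of +y',np.degrees(np.arctan2(d[1],d[0]))-90)
# lid front corners
for cc,p in((c,(307,256)),(c,(150,279)),(t,(347,145)),(t,(505,152))):print(ray(cc,*p,165))
# roll mask by circle guess
print(ray(t,371,294,12),ray(c,267,163,12))
E
```

```text
[ 598.51926317 -231.69400471  145.        ] [ 623.59788493 -105.11764465  145.        ] 129.03686370998756 [ 611.05857405 -168.40582468  145.        ]
top right end [ 595.78060521 -230.49041629  145.        ] topmid-left stem/right stem [ 618.03974136 -115.84350494  145.        ] [ 599.06576071 -218.51170393  145.        ]
bar yaw of +y -11.206894014949327
[698.3369891  -24.91256756 165.        ]
[ 638.46322043 -334.02012819  165.        ]
[693.12995427 -19.84301943 165.        ]
[ 636.86979787 -329.43459486  165.        ]
[401.92406172 -37.92769678  12.        ] [399.23309548 -38.8830235   12.        ]
```

Handle middle is about (609.5,−167.5,145) and cabinet yaw about −10.7°. The two views agree to 3 mm and the sizes match. A row can only spin about the tool's x axis, so the final tip may have to come from what the arm does at the edge of its reach, or from pivoting the module in the grip. I'll do a small free-air test of the reach limit first, going upward.

Call:
arm_command([
  {"dx": -4},
  {"dx": -4},
  {"dx": -4},
  {"dx": -4},
  {"dx": -4},
])

```text
validation failed for argument at $.mo...
```

Call:
arm_command([
  {"dx": -4},
  {"dx": -4},
  {"dx": -4},
  {"dx": -4},
])

```text
validation failed for argument at $.mo...
```

```bash
python3 -c "
from h import *
st()"
```

```text
{'time_s': 0.3, 'q': [61.57, 17.94, 85.82, -0.0, 76.26, -12.8], 'tcp_pos': [141.43, 505.54, 256.13], 'ee_rot': [168.82, 89.98, -116.81], 'wrist_force': [-0.03, 0.06, 0.66], 'opening': 85.16}
```

Call:
arm_command([
  {"dx": -4, "dy": 0, "dz": 0, "spin": 0, "jaw": 0},
  {"dx": -4, "dy": 0, "dz": 0, "spin": 0, "jaw": 0},
  {"dx": -4, "dy": 0, "dz": 0, "spin": 0, "jaw": 0},
  {"dx": -4, "dy": 0, "dz": 0, "spin": 0, "jaw": 0},
  {"dx": -4, "dy": 0, "dz": 0, "spin": 0, "jaw": 0},
])

```text
time_s: 0.72
tcp_pos: [140.7, 503.9, 454.8]
ee_rot: [167.1, 88.8, -118.6]
wrist_force: [0.6, 0.6, 0.5]
opening: 85.1
```

Call:
arm_command([
  {"dx": -4, "dy": 0, "dz": 0, "spin": 0, "jaw": 0},
  {"dx": -4, "dy": 0, "dz": 0, "spin": 0, "jaw": 0},
  {"dx": -4, "dy": 0, "dz": 0, "spin": 0, "jaw": 0},
  {"dx": -4, "dy": 0, "dz": 0, "spin": 0, "jaw": 0},
])

```text
time_s: 1.05
tcp_pos: [141.2, 505.1, 601.8]
ee_rot: [167.0, 89.1, -118.6]
wrist_force: [0.3, 0.6, 0.4]
opening: 85.0
```

```bash
python3 -c "
from h import *
s=st();print(Ro.from_euler('xyz',s['ee_rot'],degrees=True).as_matrix().round(3))"
```

```text
{'time_s': 1.05, 'q': [61.57, 26.1, 21.97, 0.0, 132.79, -12.8], 'tcp_pos': [141.16, 505.14, 601.76], 'ee_rot': [167.01, 89.14, -118.61], 'wrist_force': [0.31, 0.63, 0.42], 'opening': 85.02}
[[-0.007 -0.963  0.269]
 [-0.013  0.269  0.963]
 [-1.     0.003 -0.015]]
```

Call:
arm_command([
  {"dx": -4, "dy": 0, "dz": 0, "spin": 0, "jaw": 0},
  {"dx": -4, "dy": 0, "dz": 0, "spin": 0, "jaw": 0},
])

```text
time_s: 1.22
tcp_pos: [136.1, 484.2, 639.4]
ee_rot: [148.7, 89.3, -136.9]
wrist_force: [0.3, -0.3, 0.3]
opening: 85.5
```

```bash
python3 -c "
from h import *
s=st();print(Ro.from_euler('xyz',s['ee_rot'],degrees=True).as_matrix().round(3))"
```

```text
{'time_s': 1.22, 'q': [60.83, 28.59, 10.68, 0.35, 141.4, -13.29], 'tcp_pos': [136.12, 484.21, 639.43], 'ee_rot': [148.72, 89.29, -136.9], 'wrist_force': [0.31, -0.31, 0.32], 'opening': 85.47}
[[-0.009 -0.963  0.269]
 [-0.008  0.269  0.963]
 [-1.     0.006 -0.011]]
```

The reach limit keeps the orientation and sacrifices position, with q3 sitting at its limit, so I'm backing off straight away. The tip will have to come from gripping the cap along the module's x and pivoting the board against a fixed edge. First I go down and turn toward the handle.

Call:
arm_command([
  {"dx": 3, "dy": 0, "dz": 0, "spin": 7, "jaw": 165},
  {"dx": 3, "dy": 0, "dz": 0, "spin": 7, "jaw": 165},
  {"dx": 3, "dy": 0, "dz": 0, "spin": 7, "jaw": 165},
  {"dx": 3, "dy": 0, "dz": 0, "spin": 7, "jaw": 165},
  {"dx": 3, "dy": 0, "dz": 0, "spin": 7, "jaw": 165},
])

```text
time_s: 1.63
tcp_pos: [135.7, 483.3, 507.9]
ee_rot: [35.8, 89.2, 77.5]
wrist_force: [0.5, 0.4, -0.0]
opening: 30.0
```

Call:
arm_command([
  {"dx": 3, "dy": 0, "dz": 0, "spin": 7, "jaw": 165},
  {"dx": 3, "dy": 0, "dz": 0, "spin": 7, "jaw": 165},
  {"dx": 3, "dy": 0, "dz": 0, "spin": 7, "jaw": 165},
  {"dx": 3, "dy": 0, "dz": 0, "spin": 7, "jaw": 165},
  {"dx": 3, "dy": 0, "dz": 0, "spin": 7, "jaw": 165},
])

```text
time_s: 2.05
tcp_pos: [134.7, 483.1, 350.7]
ee_rot: [70.2, 89.1, 76.1]
wrist_force: [0.6, 1.2, 0.8]
opening: 30.2
```

```bash
cat >> h.py <<'E'
YC=-10.7
def M(): return Ro.from_euler('xyz',env.sense()['ee_rot'],degrees=True).as_matrix()
def go(T,yaw=YC):
    "tool-frame cm to reach TCP target T, and spin to put tool z at yaw"
    s=st();R=M();d=R.T@(np.array(T)-s['tcp_pos'])/10
    y=np.degrees(np.arctan2(R[1,2],R[0,2]));print('tool-frame cm',d.round(2),'spin',round((y-yaw+180)%360-180,2),'toolx',R[:,0].round(3),'z',R[:,2].round(3))
CAB=np.array([665.5,-178,0]);ex=np.array([np.cos(np.radians(YC)),np.sin(np.radians(YC)),0]);ey=np.array([-ex[1],ex[0],0])
def cab(x,y,z): return CAB+x*ex+y*ey+[0,0,z]
def tocab(P): d=np.array(P)-CAB; return np.array([d@ex,d@ey,d[2]])
E
python3 -c "
from h import *
go([609.5,-167.5,270])"
```

```text
{'time_s': 2.05, 'q': [60.9, 11.58, 80.05, 0.22, 87.55, 54.97], 'tcp_pos': [134.75, 483.06, 350.68], 'ee_rot': [70.18, 89.15, 76.11], 'wrist_force': [0.56, 1.21, 0.78], 'opening': 30.19}
tool-frame cm [  7.3  -69.72  40.47] spin 16.62 toolx [ 0.004  0.014 -1.   ] z [0.995 0.103 0.005]
```

Call:
arm_command([
  {"dx": 0, "dy": 0, "dz": 0, "spin": 7, "jaw": 165},
  {"dx": 0, "dy": 0, "dz": 0, "spin": 7, "jaw": 165},
  {"dx": 0, "dy": 0, "dz": 0, "spin": 4, "jaw": 165},
  {"dx": 0, "dy": 0, "dz": 0, "spin": 0, "jaw": 165},
])

```text
time_s: 2.38
tcp_pos: [133.5, 480.8, 342.5]
ee_rot: [163.9, 89.8, 151.0]
wrist_force: [1.4, 1.1, 0.3]
opening: 30.4
```

```bash
python3 -c "
from h import *
go([609.5,-167.5,270])"
```

```text
{'time_s': 2.38, 'q': [60.9, 11.82, 80.95, 0.22, 87.23, 73.79], 'tcp_pos': [133.49, 480.79, 342.47], 'ee_rot': [163.9, 89.78, 151.0], 'wrist_force': [1.35, 1.09, 0.31], 'opening': 30.4}
tool-frame cm [  6.97 -52.57  60.9 ] spin -2.2 toolx [-0.003  0.002 -1.   ] z [ 0.975 -0.223 -0.004]
```

Call:
arm_command([
  {"dx": 0.2, "dy": -2.6, "dz": 3, "spin": -2, "jaw": 165},
  {"dx": 0.2, "dy": -2.6, "dz": 3, "spin": 0, "jaw": 165},
  {"dx": 0.2, "dy": -2.6, "dz": 3, "spin": 0, "jaw": 165},
  {"dx": 0.2, "dy": -2.6, "dz": 3, "spin": 0, "jaw": 165},
  {"dx": 0.2, "dy": -2.6, "dz": 3, "spin": 0, "jaw": 165},
])

```text
time_s: 2.8
tcp_pos: [256.0, 323.3, 330.8]
ee_rot: [145.9, 89.7, 136.5]
wrist_force: [1.7, 1.0, 0.8]
opening: 30.2
```

Call:
arm_command([
  {"dx": 0.2, "dy": -2.6, "dz": 3, "spin": 0, "jaw": 165},
  {"dx": 0.2, "dy": -2.6, "dz": 3, "spin": 0, "jaw": 165},
  {"dx": 0.2, "dy": -2.6, "dz": 3, "spin": 0, "jaw": 165},
  {"dx": 0.2, "dy": -2.6, "dz": 3, "spin": 0, "jaw": 165},
  {"dx": 0.2, "dy": -2.6, "dz": 3, "spin": 0, "jaw": 165},
])

```text
time_s: 3.22
tcp_pos: [387.7, 162.7, 321.2]
ee_rot: [83.9, 89.7, 75.4]
wrist_force: [1.1, 1.5, 0.8]
opening: 30.0
```

Call:
arm_command([
  {"dx": 0.2, "dy": -2.6, "dz": 3, "spin": 0, "jaw": 165},
  {"dx": 0.2, "dy": -2.6, "dz": 3, "spin": 0, "jaw": 165},
  {"dx": 0.2, "dy": -2.6, "dz": 3, "spin": 0, "jaw": 165},
  {"dx": 0.2, "dy": -2.6, "dz": 3, "spin": 0, "jaw": 165},
  {"dx": 0.2, "dy": -2.6, "dz": 3, "spin": 0, "jaw": 165},
])

```text
time_s: 3.63
tcp_pos: [521.9, 3.4, 311.9]
ee_rot: [51.9, 89.6, 44.1]
wrist_force: [0.3, 0.4, -0.2]
opening: 30.2
```

```bash
python3 -c "
from h import *
go([609.5,-167.5,230])"
```

```text
{'time_s': 3.63, 'q': [-12.67, 15.41, 80.87, 0.37, 83.48, -4.91], 'tcp_pos': [521.88, 3.38, 311.87], 'ee_rot': [51.91, 89.56, 44.11], 'wrist_force': [0.28, 0.4, -0.19], 'opening': 30.22}
tool-frame cm [  8.14 -15.79  10.96] spin 2.9 toolx [ 0.005  0.005 -1.   ] z [ 0.991 -0.136  0.005]
```

Call:
arm_command([
  {"dx": 0.8, "dy": -3.1, "dz": 2.3, "spin": 1, "jaw": 165},
  {"dx": 0.8, "dy": -3.1, "dz": 2.3, "spin": 1, "jaw": 165},
  {"dx": 0.8, "dy": -3.1, "dz": 2.2, "spin": 1, "jaw": 165},
  {"dx": 0.8, "dy": -3.1, "dz": 2.1, "spin": 0, "jaw": 165},
  {"dx": 0.8, "dy": -3, "dz": 2, "spin": 0, "jaw": 165},
])

```text
time_s: 4.05
tcp_pos: [609.8, -175.7, 270.9]
ee_rot: [35.2, 89.4, 25.1]
wrist_force: [0.1, 0.2, -0.1]
opening: 30.4
```

Call:
arm_command([
  {"dx": 1, "dy": 0, "dz": 0, "spin": 0, "jaw": 165},
  {"dx": 0, "dy": 0, "dz": 0, "spin": 0, "jaw": 165},
])

```text
time_s: 4.22
tcp_pos: [610.6, -182.5, 256.6]
ee_rot: [50.4, 89.5, 40.2]
wrist_force: [-0.0, -0.0, -0.2]
opening: 29.7
```

```bash
python3 - <<'E'
from h import *
go([609.5,-167.5,151])
a=cap('side')['pixels'][150:330,110:340,::-1];b=cap('top')['pixels'][80:260,340:570,::-1]
cv2.imwrite('pics/near.png',cv2.resize(np.hstack([a,b]),None,fx=1.7,fy=1.7,interpolation=2))
E
```

```text
{'time_s': 4.22, 'q': [-27.31, 32.42, 64.25, 0.42, 83.16, -17.12], 'tcp_pos': [610.6, -182.47, 256.61], 'ee_rot': [50.41, 89.54, 40.16], 'wrist_force': [-0.03, -0.01, -0.23], 'opening': 29.71}
tool-frame cm [10.57  1.39 -0.43] spin 0.46 toolx [ 0.006  0.005 -1.   ] z [ 0.984 -0.178  0.005]
```

View pics/near.png

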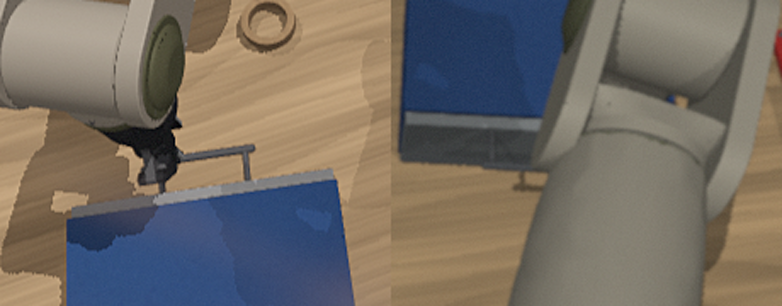

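The side view shows the fingers above the bar, a bit toward its right end, which agrees with the numbers. I'm correcting sideways and descending over the bar.

Call:
arm_command([
  {"dx": 1.5, "dy": 0.7, "dz": -0.2, "spin": 0.5, "jaw": 165},
  {"dx": 1.5, "dy": 0.6, "dz": -0.2, "spin": 0, "jaw": 165},
  {"dx": 1, "dy": 0, "dz": 0, "spin": 0, "jaw": 165},
  {"dx": 0, "dy": 0, "dz": 0, "spin": 0, "jaw": 165},
])

```text
time_s: 4.65
tcp_pos: [610.0, -163.7, 223.3]
ee_rot: [12.2, 89.1, 1.9]
wrist_force: [-0.2, -0.0, -0.3]
opening: 30.4
```

```bash
python3 -c "
from h import *
go([609.5,-167.5,151])"
```

```text
{'time_s': 4.65, 'q': [-25.79, 32.47, 69.11, 0.43, 77.61, -15.59], 'tcp_pos': [610.0, -163.68, 223.27], 'ee_rot': [12.2, 89.09, 1.91], 'wrist_force': [-0.18, -0.04, -0.3], 'opening': 30.39}
tool-frame cm [ 7.23 -0.41 -0.09] spin 0.41 toolx [ 0.016  0.001 -1.   ] z [ 0.984 -0.179  0.016]
```

Call:
arm_command([
  {"dx": 2, "dy": -0.2, "dz": -0.1, "spin": 0.4, "jaw": 165},
  {"dx": 2, "dy": -0.1, "dz": 0, "spin": 0, "jaw": 165},
  {"dx": 1.6, "dy": 0, "dz": 0, "spin": 0, "jaw": 165},
  {"dx": 0.8, "dy": 0, "dz": 0, "spin": 0, "jaw": 165},
  {"dx": 0.3, "dy": 0, "dz": 0, "spin": 0, "jaw": 165},
])

```text
time_s: 5.07
tcp_pos: [611.9, -164.9, 161.9]
ee_rot: [0.9, 88.5, -9.4]
wrist_force: [0.6, -0.0, 0.8]
opening: 30.3
```

Call:
arm_command([
  {"dx": 0, "dy": 0, "dz": 0, "spin": 0, "jaw": 165},
])

```text
time_s: 5.15
tcp_pos: [612.0, -164.7, 162.2]
ee_rot: [0.9, 88.5, -9.4]
wrist_force: [-0.4, -0.2, 0.2]
opening: 30.2
```

```bash
python3 -c "
from h import *
go([609.5,-167.5,151])"
```

```text
{'time_s': 5.15, 'q': [-25.79, 35.34, 73.75, 0.46, 69.44, -15.67], 'tcp_pos': [611.98, -164.67, 162.22], 'ee_rot': [0.88, 88.47, -9.4], 'wrist_force': [-0.4, -0.2, 0.21], 'opening': 30.15}
tool-frame cm [ 1.12 -0.32 -0.22] spin 0.42 toolx [ 0.026 -0.004 -1.   ] z [ 0.984 -0.178  0.027]
```

Call:
arm_command([
  {"dx": 0.8, "dy": -0.2, "dz": -0.2, "spin": 0, "jaw": 165},
  {"dx": 0.4, "dy": 0, "dz": 0, "spin": 0, "jaw": 165},
  {"dx": 0, "dy": 0, "dz": 0, "spin": 0, "jaw": 255},
  {"dx": 0, "dy": 0, "dz": 0, "spin": 0, "jaw": 255},
  {"dx": 0, "dy": 0, "dz": 0, "spin": 0, "jaw": 255},
], squeeze=50)

```text
time_s: 5.57
tcp_pos: [609.2, -166.5, 152.4]
ee_rot: [-1.2, 88.5, -11.5]
wrist_force: [0.6, 0.2, -5.4]
opening: 9.3
```

Call:
arm_command([
  {"dx": 0, "dy": 0, "dz": 0, "spin": 0, "jaw": 255},
  {"dx": 0, "dy": 0, "dz": 0, "spin": 0, "jaw": 255},
])

```text
time_s: 5.73
tcp_pos: [609.1, -166.5, 152.4]
ee_rot: [-0.8, 88.5, -11.1]
wrist_force: [0.2, -0.1, -1.6]
opening: 9.3
```

Call:
arm_command([
  {"dx": -0.02, "dy": 0, "dz": -0.5, "spin": 0, "jaw": 255},
  {"dx": -0.03, "dy": 0, "dz": -1.2, "spin": 0, "jaw": 255},
  {"dx": -0.03, "dy": 0, "dz": -1.2, "spin": 0, "jaw": 255},
  {"dx": -0.03, "dy": 0, "dz": -1.2, "spin": 0, "jaw": 255},
  {"dx": -0.03, "dy": 0, "dz": -1.2, "spin": 0, "jaw": 255},
])

```text
time_s: 6.15
tcp_pos: [557.2, -156.7, 152.4]
ee_rot: [-0.5, 88.1, -10.7]
wrist_force: [2.5, -0.4, -2.8]
opening: 9.1
```

```bash
python3 -c "
from h import *
go([609.1-147.4,-166.5+27.8,152.4])"
```

```text
{'time_s': 6.15, 'q': [-27.52, 29.26, 85.45, 0.61, 63.49, -17.54], 'tcp_pos': [557.22, -156.72, 152.42], 'ee_rot': [-0.48, 88.11, -10.72], 'wrist_force': [2.53, -0.42, -2.79], 'opening': 9.12}
tool-frame cm [-0.32  0.07 -9.71] spin 0.46 toolx [ 0.032 -0.006 -0.999] z [ 0.984 -0.178  0.033]
```

Drawer is following (about 3 N). I keep pulling.

Call:
arm_command([
  {"dx": -0.04, "dy": 0, "dz": -1.3, "spin": 0, "jaw": 255},
  {"dx": -0.04, "dy": 0, "dz": -1.3, "spin": 0, "jaw": 255},
  {"dx": -0.04, "dy": 0, "dz": -1.3, "spin": 0, "jaw": 255},
  {"dx": -0.04, "dy": 0, "dz": -1.3, "spin": 0, "jaw": 255},
  {"dx": -0.04, "dy": 0, "dz": -1.2, "spin": 0, "jaw": 255},
])

```text
time_s: 6.57
tcp_pos: [491.0, -144.1, 152.4]
ee_rot: [-0.4, 87.8, -10.7]
wrist_force: [2.5, 0.1, -3.5]
opening: 9.4
```

Call:
arm_command([
  {"dx": -0.04, "dy": 0, "dz": -1, "spin": 0, "jaw": 255},
  {"dx": -0.03, "dy": 0, "dz": -0.8, "spin": 0, "jaw": 255},
  {"dx": -0.02, "dy": 0, "dz": -0.5, "spin": 0, "jaw": 255},
  {"dx": 0, "dy": 0, "dz": -0.4, "spin": 0, "jaw": 255},
])

```text
time_s: 6.9
tcp_pos: [461.7, -138.6, 152.5]
ee_rot: [-1.1, 87.7, -11.4]
wrist_force: [32.0, -2.6, -18.8]
opening: 9.2
```

```bash
python3 -c "
from h import *
go([609.1-147.4,-166.5+27.8,152.4])"
```

```text
{'time_s': 6.9, 'q': [-31.06, 18.05, 102.57, 0.93, 57.2, -21.25], 'tcp_pos': [461.66, -138.64, 152.46], 'ee_rot': [-1.08, 87.68, -11.39], 'wrist_force': [31.98, -2.63, -18.77], 'opening': 9.25}
tool-frame cm [ 0.01 -0.01  0.01] spin 0.4 toolx [ 0.04  -0.008 -0.999] z [ 0.983 -0.179  0.04 ]
```

At the stop: travel is exactly 150 mm, with force rising to 32 N. Now I release and go up.

Call:
arm_command([
  {"dx": 0, "dy": 0, "dz": 0, "spin": 0, "jaw": 255},
  {"dx": 0, "dy": 0, "dz": 0, "spin": 0, "jaw": 170},
  {"dx": 0, "dy": 0, "dz": 0, "spin": 0, "jaw": 170},
  {"dx": 0, "dy": 0, "dz": 0, "spin": 0, "jaw": 170},
])

```text
time_s: 7.23
tcp_pos: [462.2, -138.9, 153.2]
ee_rot: [-2.0, 87.4, -12.4]
wrist_force: [0.1, -0.2, -1.2]
opening: 28.5
```

Call:
arm_command([
  {"dx": -2, "dy": 0, "dz": 0.06, "spin": 0, "jaw": 170},
  {"dx": -3, "dy": 0, "dz": 0.1, "spin": 0, "jaw": 170},
  {"dx": -4, "dy": 0, "dz": 0.1, "spin": 0, "jaw": 170},
  {"dx": -4, "dy": 0, "dz": -2, "spin": 0, "jaw": 60},
  {"dx": -2, "dy": 0, "dz": -4, "spin": 0, "jaw": 60},
])

```text
time_s: 7.65
tcp_pos: [403.8, -128.1, 299.3]
ee_rot: [1.5, 87.9, -8.7]
wrist_force: [-0.2, -1.2, 1.2]
opening: 51.9
```

Call:
arm_command([
  {"dx": 0, "dy": 0, "dz": -4, "spin": 0, "jaw": 60},
  {"dx": 0, "dy": 0, "dz": -4, "spin": 0, "jaw": 60},
  {"dx": 0, "dy": 0, "dz": 0, "spin": 0, "jaw": 60},
])

```text
time_s: 7.9
tcp_pos: [320.1, -112.2, 301.1]
ee_rot: [-6.5, 87.4, -16.6]
wrist_force: [0.4, -1.0, 0.7]
opening: 65.4
```

```bash
python3 - <<'E'
from h import *
st()
a=cap('side')['pixels'][130:400,110:360,::-1];b=cap('top')['pixels'][60:330,320:570,::-1]
cv2.imwrite('pics/open.png',cv2.resize(np.hstack([a,b]),None,fx=1.6,fy=1.6,interpolation=2))
E
```

```text
{'time_s': 7.9, 'q': [-40.14, -10.34, 109.52, 1.07, 78.41, -30.21], 'tcp_pos': [320.08, -112.25, 301.07], 'ee_rot': [-6.48, 87.38, -16.59], 'wrist_force': [0.37, -1.05, 0.72], 'opening': 65.41}
```

View pics/open.png

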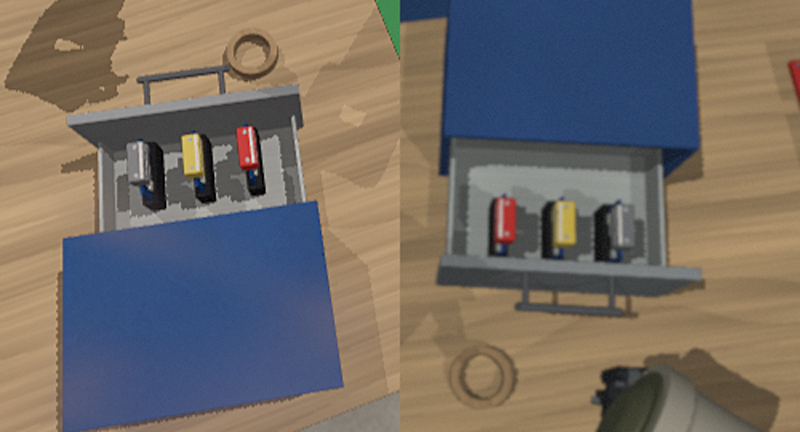

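The drawer is open, with red in the slot on the robot's left (y=+75), yellow in the middle and grey on the right. The roll is untouched near the handle's left end. Next I zoom on the red cap for the white stripe and triangulate it.

```bash
python3 - <<'E'
from h import *
L=[];ims=[]
for n,(x0,x1,y0,y1) in dict(side=(245,285,200,255),top=(370,400,170,225)).items():
    c=cap(n);im=c['pixels'];hsv=cv2.cvtColor(im,cv2.COLOR_RGB2HSV)
    m=np.zeros(im.shape[:2],np.uint8);s=np.s_[y0:y1,x0:x1]
    m[s]=(cv2.inRange(hsv[s],(0,130,90),(10,255,255))|cv2.inRange(hsv[s],(170,130,90),(180,255,255)))
    cn=max(cv2.findContours(m,0,2)[0],key=cv2.contourArea);r=cv2.minAreaRect(cn);print(n,r)
    for z in(130,134): print(z,tocab(ray(c,*r[0],z)).round(1),[tocab(ray(c,*p,z)).round(0)[:2].tolist() for p in cv2.boxPoints(r)])
    cv2.drawContours
    ims.append(cv2.resize(im[y0-5:y0+55,x0-10:x0+50,::-1],(390,390),interpolation=2))
    print(n,'pred', [proj(c,cab(-95+dx,75+dy,132)).round(1).tolist() for dx,dy in((-28,-12),(-28,12),(28,12),(28,-12))])
cv2.imwrite('pics/red.png',np.hstack(ims))
E
```

```text
side ((262.3304138183594, 222.63279724121094), (27.479997634887695, 10.839999198913574), 73.73979187011719)
130 [-90.4  70.4 130. ] [[-120.0, 53.0], [-124.0, 77.0], [-61.0, 87.0], [-58.0, 64.0]]
134 [-89.2  70.8 134. ] [[-119.0, 54.0], [-122.0, 77.0], [-60.0, 87.0], [-57.0, 65.0]]
side pred [[257.4, 208.8], [268.2, 207.2], [270.9, 231.6], [259.9, 233.2]]
top ((385.7705993652344, 197.48236083984375), (12.194744110107422, 27.53404426574707), 4.398705005645752)
130 [-97.1  76.4 130. ] [[-125.0, 90.0], [-68.0, 87.0], [-68.0, 62.0], [-126.0, 66.0]]
134 [-98.2  76.9 134. ] [[-126.0, 91.0], [-69.0, 88.0], [-70.0, 63.0], [-127.0, 66.0]]
top pred [[392.4, 210.1], [380.4, 209.5], [381.0, 182.6], [392.8, 183.3]]
```

View pics/red.png

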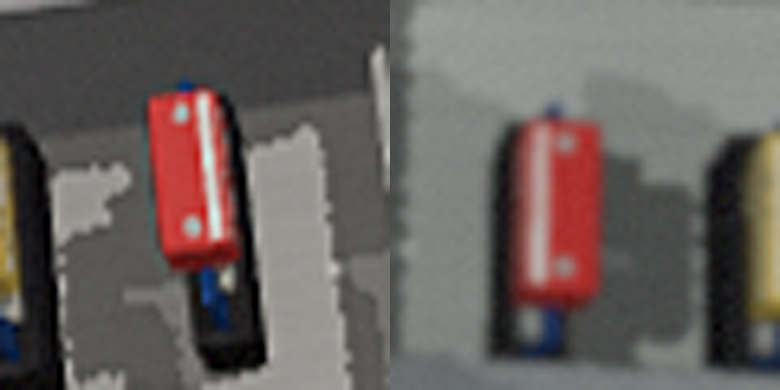

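The white stripe is on the +y (robot's left) edge, so module y = cabinet +y. The cap matches the predicted cab(−95,75), top z about 132, to 1–2 mm. I move above it.

```bash
python3 -c "
from h import *
print(cab(-95,75,0));go(cab(-95,75,235))"
```

```text
[586.07678048 -86.6657118    0.        ]
{'time_s': 8.1, 'q': [-39.91, -9.55, 108.95, 1.11, 78.26, -30.02], 'tcp_pos': [324.74, -114.29, 300.66], 'ee_rot': [-4.91, 87.41, -15.01], 'wrist_force': [-0.42, 0.28, -0.37], 'opening': 65.16}
tool-frame cm [ 7.67  7.33 24.92] spin 0.61 toolx [ 0.044 -0.012 -0.999] z [ 0.984 -0.175  0.045]
```

Call:
arm_command([
  {"dx": 0.1, "dy": 1, "dz": 3.5, "spin": 0.5, "jaw": 60},
  {"dx": 0.2, "dy": 1, "dz": 3.5, "spin": 0, "jaw": 60},
  {"dx": 0.2, "dy": 1, "dz": 3.5, "spin": 0, "jaw": 60},
  {"dx": 0.2, "dy": 1, "dz": 3.5, "spin": 0, "jaw": 60},
  {"dx": 0.2, "dy": 1, "dz": 3.5, "spin": 0, "jaw": 60},
])

```text
time_s: 8.52
tcp_pos: [514.9, -96.9, 296.8]
ee_rot: [-5.9, 87.5, -16.7]
wrist_force: [-0.7, -1.8, 1.7]
opening: 65.5
```

Call:
arm_command([
  {"dx": 0.2, "dy": 1, "dz": 3.5, "spin": 0, "jaw": 68},
  {"dx": 0.2, "dy": 1, "dz": 2.5, "spin": 0, "jaw": 68},
  {"dx": 0, "dy": 0, "dz": 0, "spin": 0, "jaw": 68},
  {"dx": 0, "dy": 0, "dz": 0, "spin": 0, "jaw": 68},
])

```text
time_s: 8.85
tcp_pos: [589.7, -84.9, 285.8]
ee_rot: [-3.9, 88.1, -14.4]
wrist_force: [0.1, -0.0, 0.6]
opening: 62.5
```

```bash
python3 -c "
from h import *
go(cab(-95,75,180))"
```

```text
{'time_s': 8.85, 'q': [-19.52, 25.04, 71.35, 0.17, 81.7, -9.1], 'tcp_pos': [589.65, -84.88, 285.8], 'ee_rot': [-3.94, 88.08, -14.38], 'wrist_force': [0.14, -0.04, 0.62], 'opening': 62.52}
tool-frame cm [10.56 -0.22 -0.67] spin 0.26 toolx [ 0.033 -0.008 -0.999] z [ 0.983 -0.181  0.033]
```

Call:
arm_command([
  {"dx": 3, "dy": -0.1, "dz": -0.3, "spin": 0.3, "jaw": 68},
  {"dx": 3, "dy": -0.1, "dz": -0.2, "spin": 0, "jaw": 68},
  {"dx": 2.5, "dy": 0, "dz": -0.1, "spin": 0, "jaw": 68},
  {"dx": 1, "dy": 0, "dz": -0.1, "spin": 0, "jaw": 68},
  {"dx": 0, "dy": 0, "dz": 0, "spin": 0, "jaw": 68},
])

```text
time_s: 9.27
tcp_pos: [585.5, -85.9, 184.0]
ee_rot: [-3.6, 88.2, -14.3]
wrist_force: [-1.4, -0.5, -0.3]
opening: 62.7
```

```bash
python3 -c "
from h import *
go(cab(-95,75,141))"
```

```text
{'time_s': 9.27, 'q': [-19.75, 28.91, 80.88, 0.18, 68.45, -9.15], 'tcp_pos': [585.49, -85.92, 184.03], 'ee_rot': [-3.6, 88.23, -14.26], 'wrist_force': [-1.37, -0.46, -0.33], 'opening': 62.66}
tool-frame cm [ 4.3  -0.05 -0.06] spin 0.04 toolx [ 0.03  -0.008 -1.   ] z [ 0.982 -0.185  0.031]
```

Call:
arm_command([
  {"dx": 1.8, "dy": 0, "dz": -0.05, "spin": 0, "jaw": 68},
  {"dx": 1.6, "dy": 0, "dz": -0.05, "spin": 0, "jaw": 68},
  {"dx": 0.7, "dy": 0, "dz": 0, "spin": 0, "jaw": 68},
  {"dx": 0, "dy": 0, "dz": 0, "spin": 0, "jaw": 68},
  {"dx": 0, "dy": 0, "dz": 0, "spin": 0, "jaw": 68},
])

```text
time_s: 9.68
tcp_pos: [586.1, -86.7, 144.1]
ee_rot: [-4.2, 88.1, -14.9]
wrist_force: [0.6, 0.2, -0.0]
opening: 63.1
```

Call:
arm_command([
  {"dx": 0.15, "dy": 0, "dz": 0, "spin": 0, "jaw": 68},
  {"dx": 0.15, "dy": 0, "dz": 0, "spin": 0, "jaw": 68},
])

```text
time_s: 9.85
tcp_pos: [587.0, -87.1, 143.2]
ee_rot: [-4.8, 87.9, -15.5]
wrist_force: [0.3, -0.0, 0.1]
opening: 62.7
```

```bash
python3 - <<'E'
from h import *
go(cab(-95,75,138))
c=cap('side');im=c['pixels'];ims=[cv2.resize(im[185:255,230:310,::-1],None,fx=6,fy=6,interpolation=2)]
cv2.imwrite('pics/g.png',ims[0])
E
```

```text
{'time_s': 9.85, 'q': [-19.81, 31.47, 83.36, 0.18, 63.1, -9.2], 'tcp_pos': [587.01, -87.11, 143.2], 'ee_rot': [-4.77, 87.92, -15.46], 'wrist_force': [0.31, -0.01, 0.11], 'opening': 62.73}
tool-frame cm [ 0.52  0.03 -0.12] spin 0.02 toolx [ 0.035 -0.01  -0.999] z [ 0.982 -0.185  0.036]
```

View pics/g.png

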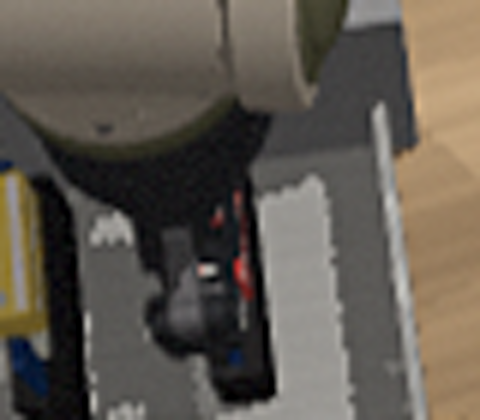

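The picture shows the gripper straddling the red cap, with yellow clear. I continue down in small steps, feeling for the board's top edge.

Call:
arm_command([
  {"dx": 0.3, "dy": 0, "dz": -0.08, "spin": 0, "jaw": 68},
  {"dx": 0.3, "dy": 0, "dz": -0.05, "spin": 0, "jaw": 68},
])

```text
time_s: 10.07
tcp_pos: [586.5, -87.1, 138.0]
ee_rot: [-5.0, 87.8, -15.7]
wrist_force: [0.0, 0.7, -0.5]
opening: 62.6
```

Call:
arm_command([
  {"dx": 0.2, "dy": 0, "dz": 0, "spin": 0, "jaw": 68},
])

```text
time_s: 10.15
tcp_pos: [586.5, -87.1, 136.1]
ee_rot: [-5.0, 87.8, -15.7]
wrist_force: [-3.2, 1.4, 15.3]
opening: 62.6
```

Call:
arm_command([
  {"dx": 0.2, "dy": 0, "dz": 0, "spin": 0, "jaw": 68},
])

```text
time_s: 10.23
tcp_pos: [587.2, -87.3, 136.0]
ee_rot: [-5.3, 87.6, -15.9]
wrist_force: [-0.5, 2.5, 26.5]
opening: 62.6
```

Contact felt at TCP z about 136.3. I back up to 142 so the tips clear the board edge, then close on the cap ends.

Call:
arm_command([
  {"dx": -0.3, "dy": 0, "dz": -0.05, "spin": 0, "jaw": 68},
  {"dx": -0.25, "dy": 0, "dz": 0, "spin": 0, "jaw": 68},
  {"dx": 0, "dy": 0, "dz": 0, "spin": 0, "jaw": 68},
], squeeze=60)

```text
time_s: 10.48
tcp_pos: [587.0, -87.2, 142.6]
ee_rot: [-5.4, 87.5, -16.1]
wrist_force: [0.5, -0.2, 0.8]
opening: 62.3
```

```bash
python3 -c "
from h import *
go(cab(-95,75,142))"
```

```text
{'time_s': 10.48, 'q': [-19.82, 31.32, 83.72, 0.18, 62.48, -9.23], 'tcp_pos': [586.98, -87.22, 142.63], 'ee_rot': [-5.4, 87.51, -16.08], 'wrist_force': [0.46, -0.22, 0.79], 'opening': 62.32}
tool-frame cm [ 0.06  0.04 -0.1 ] spin 0.03 toolx [ 0.042 -0.012 -0.999] z [ 0.982 -0.185  0.043]
```

Call:
arm_command([
  {"dx": 0, "dy": 0.02, "dz": -0.08, "spin": 0, "jaw": 255},
  {"dx": 0, "dy": 0, "dz": 0, "spin": 0, "jaw": 255},
  {"dx": 0, "dy": 0, "dz": 0, "spin": 0, "jaw": 255},
  {"dx": 0, "dy": 0, "dz": 0, "spin": 0, "jaw": 255},
], squeeze=60)

```text
time_s: 10.82
tcp_pos: [586.5, -87.0, 143.1]
ee_rot: [-5.6, 87.4, -16.2]
wrist_force: [0.2, -0.8, 2.9]
opening: 54.4
```

Call:
arm_command([
  {"dx": -0.5, "dy": 0, "dz": 0, "spin": 0, "jaw": 255},
  {"dx": -1, "dy": 0, "dz": 0.04, "spin": 0, "jaw": 255},
  {"dx": -1, "dy": 0, "dz": 0.04, "spin": 0, "jaw": 255},
])

```text
time_s: 11.07
tcp_pos: [584.8, -86.3, 166.5]
ee_rot: [-4.9, 87.8, -15.6]
wrist_force: [1.5, -0.4, -1.1]
opening: 54.1
```

Call:
arm_command([
  {"dx": -1.5, "dy": 0, "dz": 0.08, "spin": 0, "jaw": 255},
  {"dx": -1.5, "dy": 0, "dz": 0.06, "spin": 0, "jaw": 255},
  {"dx": -2, "dy": 0, "dz": 0.08, "spin": 0, "jaw": 255},
  {"dx": -2, "dy": 0, "dz": 0.08, "spin": 0, "jaw": 255},
  {"dx": -2.5, "dy": 0, "dz": 0.1, "spin": 0, "jaw": 255},
])

```text
time_s: 11.48
tcp_pos: [583.7, -85.6, 265.7]
ee_rot: [-3.9, 88.2, -14.6]
wrist_force: [-0.1, -0.8, -2.0]
opening: 54.1
```

Call:
arm_command([
  {"dx": -2.5, "dy": 0, "dz": 0.1, "spin": 0, "jaw": 255},
  {"dx": -2.5, "dy": 0, "dz": 0.1, "spin": 0, "jaw": 255},
  {"dx": -2, "dy": 0, "dz": 0.08, "spin": 0, "jaw": 255},
  {"dx": -1, "dy": 0, "dz": 0.06, "spin": 0, "jaw": 255},
  {"dx": 0, "dy": 0, "dz": 0, "spin": 0, "jaw": 255},
])

```text
time_s: 11.9
tcp_pos: [583.6, -85.1, 359.9]
ee_rot: [-5.2, 87.5, -15.9]
wrist_force: [-0.6, -0.2, -0.6]
opening: 54.1
```

```bash
python3 - <<'E'
from h import *
go(cab(-157,185,345))
a=cap('side')['pixels'][100:330,160:390,::-1];b=cap('top')['pixels'][60:290,320:550,::-1]
cv2.imwrite('pics/lift.png',cv2.resize(np.hstack([a,b]),None,fx=1.7,fy=1.7,interpolation=2))
E
```

```text
{'time_s': 11.9, 'q': [-19.73, 22.67, 64.08, 0.16, 90.8, -9.05], 'tcp_pos': [583.63, -85.07, 359.87], 'ee_rot': [-5.23, 87.54, -15.9], 'wrist_force': [-0.63, -0.19, -0.59], 'opening': 54.1}
tool-frame cm [ 1.19 10.9  -5.98] spin 0.03 toolx [ 0.041 -0.012 -0.999] z [ 0.982 -0.185  0.043]
```

View pics/lift.png

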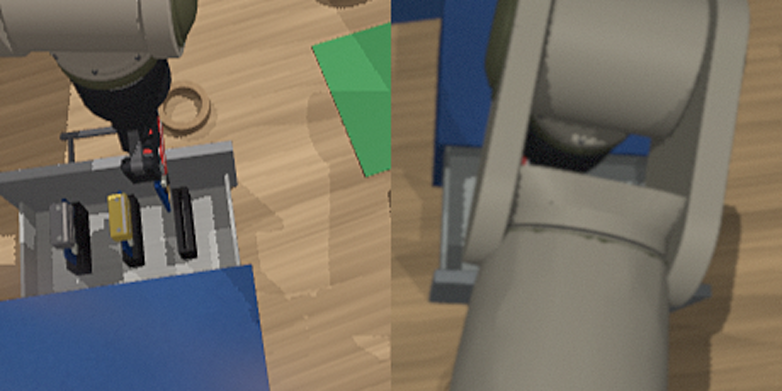

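The red module is out and hanging clear, and yellow and grey are still in place. Next I go outside the left end of the open drawer's front panel (it can't move sideways). Pressing the bare side of the board on its top corner will swing the lower edge outward, component side up.

Call:
arm_command([
  {"dx": 0, "dy": 2.5, "dz": -1.4, "spin": 0, "jaw": 255},
  {"dx": 0, "dy": 2.5, "dz": -1.4, "spin": 0, "jaw": 255},
  {"dx": 0, "dy": 2.5, "dz": -1.4, "spin": 0, "jaw": 255},
  {"dx": 0.5, "dy": 2, "dz": -1.2, "spin": 0, "jaw": 255},
  {"dx": 1, "dy": 1, "dz": -0.6, "spin": 0, "jaw": 255},
])

```text
time_s: 12.42
tcp_pos: [541.8, 30.8, 333.5]
ee_rot: [-6.2, 88.3, -17.2]
wrist_force: [0.4, -0.1, -0.9]
opening: 54.0
```

Call:
arm_command([
  {"dx": 1, "dy": 0, "dz": 0, "spin": 0, "jaw": 255},
  {"dx": 0, "dy": 0, "dz": 0, "spin": 0, "jaw": 255},
])

```text
time_s: 12.58
tcp_pos: [539.8, 33.9, 319.6]
ee_rot: [-7.5, 88.7, -18.2]
wrist_force: [0.4, 0.3, -1.3]
opening: 54.3
```

```bash
python3 -c "
from h import *
print(tocab(env.sense()['tcp_pos']));go(cab(-157,185,233))"
```

```text
[-162.86736457  184.86610337  319.55786403]
{'time_s': 12.58, 'q': [-8.73, 17.23, 77.37, -0.22, 84.09, 2.08], 'tcp_pos': [539.79, 33.89, 319.56], 'ee_rot': [-7.45, 88.66, -18.24], 'wrist_force': [0.38, 0.26, -1.34], 'opening': 54.26}
tool-frame cm [8.67 0.04 0.39] spin -0.09 toolx [ 0.022 -0.007 -1.   ] z [ 0.982 -0.187  0.023]
```

Call:
arm_command([
  {"dx": 2.5, "dy": 0, "dz": 0.2, "spin": 0, "jaw": 255},
  {"dx": 2.5, "dy": 0, "dz": 0.1, "spin": 0, "jaw": 255},
  {"dx": 2, "dy": 0, "dz": 0.1, "spin": 0, "jaw": 255},
  {"dx": 0.9, "dy": 0, "dz": 0, "spin": 0, "jaw": 255},
  {"dx": 0, "dy": 0, "dz": 0, "spin": 0, "jaw": 255},
], squeeze=35)

```text
time_s: 13.0
tcp_pos: [544.6, 32.0, 236.2]
ee_rot: [-9.9, 88.9, -20.7]
wrist_force: [0.2, -0.1, -0.6]
opening: 54.4
```

```bash
python3 -c "
from h import *
print(tocab(env.sense()['tcp_pos']));go(cab(-157,105,233))"
```

```text
[-157.81819192  183.8982866   236.21631718]
{'time_s': 13.0, 'q': [-8.85, 20.9, 84.75, -0.24, 73.26, 2.04], 'tcp_pos': [544.57, 32.0, 236.22], 'ee_rot': [-9.86, 88.9, -20.68], 'wrist_force': [0.19, -0.11, -0.56], 'opening': 54.37}
tool-frame cm [ 0.35 -7.89  0.09] spin -0.12 toolx [ 0.018 -0.007 -1.   ] z [ 0.982 -0.188  0.019]
```

Now push sideways toward −y, first through contact while watching the force.

Call:
arm_command([
  {"dx": 0.1, "dy": -1, "dz": 0, "spin": 0, "jaw": 255},
  {"dx": 0.1, "dy": -1, "dz": 0, "spin": 0, "jaw": 255},
  {"dx": 0.1, "dy": -0.8, "dz": 0, "spin": 0, "jaw": 255},
  {"dx": 0, "dy": -0.6, "dz": 0, "spin": 0, "jaw": 255},
  {"dx": 0, "dy": -0.6, "dz": 0, "spin": 0, "jaw": 255},
])

```text
time_s: 13.42
tcp_pos: [537.2, -8.5, 236.1]
ee_rot: [13.5, 88.8, 2.7]
wrist_force: [1.6, 6.9, -4.1]
opening: 53.8
```

Call:
arm_command([
  {"dx": 0, "dy": -0.7, "dz": 0, "spin": 0, "jaw": 255},
  {"dx": 0, "dy": -0.7, "dz": 0, "spin": 0, "jaw": 255},
])

```text
time_s: 13.58
tcp_pos: [534.5, -21.7, 237.1]
ee_rot: [29.2, 88.5, 18.3]
wrist_force: [0.6, 6.6, -3.3]
opening: 54.0
```

```bash
python3 -c "
from h import *
print(tocab(env.sense()['tcp_pos']));go(cab(-157,105,233))"
```

```text
[-157.7845281   129.2744755   237.05608862]
{'time_s': 13.58, 'q': [-15.24, 19.37, 86.79, 0.85, 72.62, -4.59], 'tcp_pos': [534.46, -21.68, 237.06], 'ee_rot': [29.18, 88.54, 18.29], 'wrist_force': [0.56, 6.62, -3.25], 'opening': 54.04}
tool-frame cm [ 0.38 -2.43  0.08] spin -0.2 toolx [ 0.024  0.008 -1.   ] z [ 0.982 -0.189  0.022]
```

Steady 6.6 N, so the board is pivoting. I continue.

Call:
arm_command([
  {"dx": 0, "dy": -0.7, "dz": 0, "spin": 0, "jaw": 255},
  {"dx": 0, "dy": -0.7, "dz": 0, "spin": 0, "jaw": 255},
  {"dx": 0, "dy": -0.6, "dz": 0, "spin": 0, "jaw": 255},
  {"dx": 0, "dy": -0.5, "dz": 0, "spin": 0, "jaw": 255},
  {"dx": 0, "dy": -0.2, "dz": 0, "spin": 0, "jaw": 255},
])

```text
time_s: 14.0
tcp_pos: [529.4, -48.8, 240.8]
ee_rot: [42.9, 87.8, 31.8]
wrist_force: [0.4, 5.4, -1.4]
opening: 54.5
```

```bash
python3 - <<'E'
from h import *
print(tocab(env.sense()['tcp_pos']));go(cab(-157,101,237))
a=cap('side')['pixels'][90:250,210:370,::-1];b=cap('top')['pixels'][130:290,300:460,::-1]
cv2.imwrite('pics/piv.png',cv2.resize(np.hstack([a,b]),None,fx=2.5,fy=2.5,interpolation=2))
E
```

```text
[-157.68896894  101.69355331  240.84878295]
{'time_s': 14.0, 'q': [-18.67, 18.58, 87.31, 1.8, 72.7, -8.12], 'tcp_pos': [529.43, -48.8, 240.85], 'ee_rot': [42.9, 87.77, 31.84], 'wrist_force': [0.36, 5.36, -1.41], 'opening': 54.5}
tool-frame cm [ 0.38 -0.08  0.06] spin -0.38 toolx [ 0.033  0.021 -0.999] z [ 0.981 -0.192  0.028]
```

View pics/piv.png

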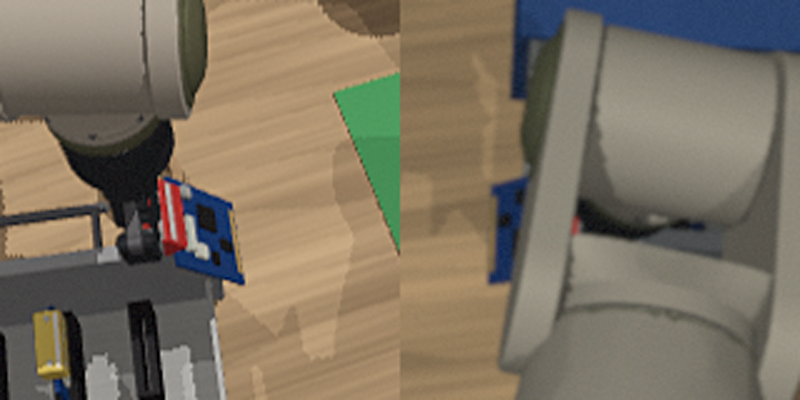

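The component side (chips) is now clearly turned up in the side view, with lower-edge corners near (306,172) and (307,203). I estimate the angle from the ray to the lower edge.

```bash
cat >> h.py <<'E'
def tilt(c,corners):
    s=env.sense();R=M();P=s['tcp_pos']+20*R[:,0]
    for z in R[:,2:].T:
        mx=-z # candidates
    jx=R[:,2]; h=np.cross([0,0,1],jx);h/=np.linalg.norm(h)
    for th in range(25,71,5):
        t=np.radians(th);b=P+105*(np.sin(t)*h-np.cos(t)*np.array([0,0,1]))
        print(th,[proj(c,b+k*jx).round(1).tolist() for k in(-40,40)])
E
python3 - <<'E'
from h import *
c=cap('side');tilt(c,0)
# lower right end of blue board in image
im=c['pixels'];hsv=cv2.cvtColor(im,cv2.COLOR_RGB2HSV);m=cv2.inRange(hsv,(100,120,40),(125,255,255));m[:150]=0;m[215:]=0;m[:,:270]=0;m[:,340:]=0
cn=max(cv2.findContours(m,0,2)[0],key=cv2.contourArea);print(cv2.approxPolyDP(cn,2,True)[:,0].tolist())
E
```

```text
25 [[290.9, 174.5], [295.2, 206.8]]
30 [[294.3, 173.3], [298.7, 205.7]]
35 [[297.6, 172.0], [302.1, 204.5]]
40 [[300.6, 170.6], [305.3, 203.3]]
45 [[303.5, 169.1], [308.3, 201.9]]
50 [[306.1, 167.5], [311.1, 200.5]]
55 [[308.5, 165.9], [313.6, 199.1]]
60 [[310.7, 164.1], [315.8, 197.6]]
65 [[312.5, 162.3], [317.8, 196.0]]
70 [[314.1, 160.5], [319.5, 194.4]]
[[286, 165], [284, 174], [288, 177], [289, 186], [297, 190], [298, 195], [294, 192], [289, 194], [284, 190], [280, 191], [280, 195], [306, 203], [303, 191], [297, 188], [298, 185], [302, 188], [302, 172]]
```

Geometry gives about 43° and the image 40–44°. A small extra push, then I tighten the grip and lift away.

Call:
arm_command([
  {"dx": 0.1, "dy": -0.3, "dz": 0, "spin": 0, "jaw": 255},
  {"dx": 0.1, "dy": -0.2, "dz": 0, "spin": 0, "jaw": 255},
  {"dx": 0, "dy": 0, "dz": 0, "spin": 0, "jaw": 255},
])

```text
time_s: 14.4
tcp_pos: [528.7, -53.4, 240.0]
ee_rot: [41.7, 87.7, 30.7]
wrist_force: [0.6, 5.3, 0.8]
opening: 54.3
```

Call:
arm_command([
  {"dx": 0, "dy": 0, "dz": 0, "spin": 0, "jaw": 255},
  {"dx": 0, "dy": 0, "dz": 0, "spin": 0, "jaw": 255},
], squeeze=90)

```text
time_s: 14.57
tcp_pos: [528.8, -53.3, 240.3]
ee_rot: [41.9, 87.6, 30.8]
wrist_force: [0.4, 4.2, 0.0]
opening: 52.8
```

Call:
arm_command([
  {"dx": -0.5, "dy": 0.3, "dz": 0, "spin": 0, "jaw": 255},
  {"dx": -1, "dy": 0, "dz": 0, "spin": 0, "jaw": 255},
  {"dx": -1.5, "dy": 0, "dz": 0, "spin": 0, "jaw": 255},
  {"dx": -2, "dy": 0, "dz": 0, "spin": 0, "jaw": 255},
  {"dx": -2, "dy": 0, "dz": 0, "spin": 0, "jaw": 255},
])

```text
time_s: 14.98
tcp_pos: [525.5, -53.5, 311.5]
ee_rot: [41.3, 88.2, 30.2]
wrist_force: [0.8, -0.0, -1.5]
opening: 53.0
```

```bash
python3 -c "
from h import *
go([478,265,320])"
```

```text
{'time_s': 14.98, 'q': [-19.16, 15.63, 80.66, 1.41, 82.51, -8.27], 'tcp_pos': [525.48, -53.46, 311.49], 'ee_rot': [41.26, 88.15, 30.2], 'wrist_force': [0.79, -0.03, -1.46], 'opening': 53.0}
tool-frame cm [ -0.47  30.36 -10.75] spin -0.37 toolx [ 0.028  0.016 -0.999] z [ 0.981 -0.192  0.024]
```

Call:
arm_command([
  {"dx": -0.1, "dy": 1.5, "dz": -0.5, "spin": 0, "jaw": 255},
  {"dx": 0, "dy": 2.5, "dz": -1, "spin": 0, "jaw": 255},
  {"dx": 0, "dy": 3, "dz": -1.1, "spin": 0, "jaw": 255},
  {"dx": 0, "dy": 3, "dz": -1.1, "spin": 0, "jaw": 255},
  {"dx": 0, "dy": 3, "dz": -1.1, "spin": 0, "jaw": 255},
])

```text
time_s: 15.4
tcp_pos: [505.0, 79.4, 322.6]
ee_rot: [15.0, 87.7, 3.3]
wrist_force: [0.6, 0.5, -1.8]
opening: 52.8
```

Call:
arm_command([
  {"dx": 0, "dy": 3, "dz": -1.1, "spin": 0, "jaw": 255},
  {"dx": 0, "dy": 3, "dz": -1.1, "spin": 0, "jaw": 255},
  {"dx": 0, "dy": 3, "dz": -1.1, "spin": 0, "jaw": 255},
  {"dx": 0, "dy": 3, "dz": -1.1, "spin": 0, "jaw": 255},
  {"dx": 0, "dy": 2, "dz": -0.8, "spin": 0, "jaw": 255},
])

```text
time_s: 15.82
tcp_pos: [480.8, 232.5, 327.2]
ee_rot: [5.9, 87.2, -5.9]
wrist_force: [0.3, -0.4, -1.8]
opening: 52.8
```

Call:
arm_command([
  {"dx": 0, "dy": 0.8, "dz": -0.3, "spin": 0, "jaw": 255},
  {"dx": 0, "dy": 0, "dz": 0, "spin": 0, "jaw": 255},
])

```text
time_s: 15.98
tcp_pos: [478.6, 244.1, 328.6]
ee_rot: [4.5, 87.0, -7.0]
wrist_force: [0.8, -0.1, -1.9]
opening: 52.7
```

```bash
python3 -c "
from h import *
go([472,278,315])"
```

```text
{'time_s': 15.98, 'q': [15.0, 15.91, 77.82, -1.12, 83.52, 26.57], 'tcp_pos': [478.6, 244.06, 328.62], 'ee_rot': [4.47, 87.03, -7.0], 'wrist_force': [0.85, -0.09, -1.91], 'opening': 52.67}
tool-frame cm [ 1.31  3.19 -1.39] spin -0.77 toolx [ 0.051 -0.006 -0.999] z [ 0.979 -0.199  0.052]
```

Call:
arm_command([
  {"dx": 0, "dy": 1.2, "dz": -0.5, "spin": 0, "jaw": 255},
  {"dx": 0, "dy": 1.2, "dz": -0.5, "spin": 0, "jaw": 255},
  {"dx": 0, "dy": 0.6, "dz": -0.2, "spin": 0, "jaw": 255},
  {"dx": 0, "dy": 0, "dz": 0, "spin": 0, "jaw": 255},
  {"dx": 0, "dy": 0, "dz": 0, "spin": 0, "jaw": 255},
])

```text
time_s: 16.4
tcp_pos: [474.4, 273.3, 329.8]
ee_rot: [1.0, 86.8, -10.7]
wrist_force: [-0.3, -0.7, -1.2]
opening: 52.8
```

```bash
python3 - <<'E'
from h import *
go([472,278,315])
c=cap('side');a=c['pixels'];t=cap('top');tilt(c,0);print('top');tilt(t,0)
im=np.vstack([a[70:290,140:500,::-1],t['pixels'][90:310,140:500,::-1]])
cv2.imwrite('pics/fin.png',cv2.resize(im,None,fx=1.36,fy=1.36,interpolation=2))
E
```

```text
{'time_s': 16.4, 'q': [18.35, 17.28, 75.85, -1.54, 84.1, 30.11], 'tcp_pos': [474.39, 273.34, 329.77], 'ee_rot': [0.97, 86.83, -10.67], 'wrist_force': [-0.3, -0.66, -1.22], 'opening': 52.76}
tool-frame cm [ 1.46  0.41 -0.41] spin -0.94 toolx [ 0.054 -0.01  -0.998] z [ 0.978 -0.201  0.055]
25 [[418.0, 94.2], [426.8, 124.2]]
30 [[422.1, 92.7], [431.0, 122.8]]
35 [[426.0, 91.0], [435.2, 121.2]]
40 [[429.9, 89.1], [439.3, 119.4]]
45 [[433.7, 87.1], [443.3, 117.5]]
50 [[437.4, 84.9], [447.1, 115.4]]
55 [[440.9, 82.5], [450.9, 113.3]]
60 [[444.2, 80.0], [454.4, 111.0]]
65 [[447.4, 77.4], [457.8, 108.5]]
70 [[450.3, 74.7], [460.9, 106.0]]
top
25 [[171.8, 293.2], [178.1, 246.9]]
30 [[166.2, 292.8], [172.7, 246.2]]
35 [[160.7, 292.4], [167.3, 245.5]]
40 [[155.2, 291.9], [162.0, 244.7]]
45 [[149.9, 291.5], [156.8, 243.9]]
50 [[144.6, 291.1], [151.7, 243.1]]
55 [[139.4, 290.7], [146.7, 242.3]]
60 [[134.5, 290.3], [141.9, 241.4]]
65 [[129.7, 289.9], [137.4, 240.4]]
70 [[125.2, 289.5], [133.1, 239.5]]
```

View pics/fin.png

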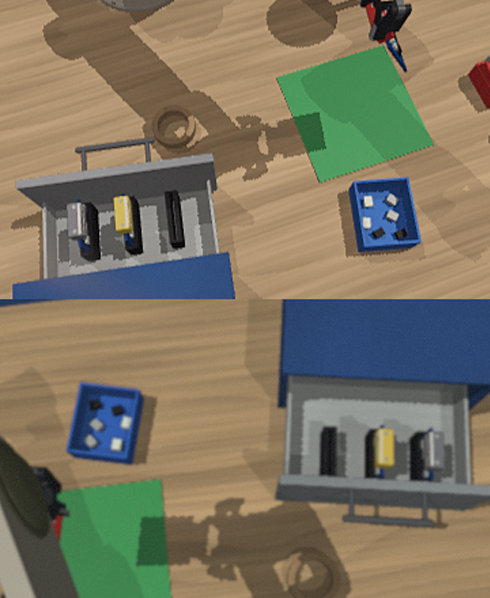

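The module hangs over the mat, seen nearly edge-on from the side (lower corner near (438,121)). The drawer is open, yellow and grey stand in their slots, and the bin and roll are where they were. I take a closer look to check the tilt.

```bash
python3 - <<'E'
from h import *
c=cap('side');im=c['pixels'];hsv=cv2.cvtColor(im,cv2.COLOR_RGB2HSV);m=cv2.inRange(hsv,(100,120,30),(125,255,255));m[130:]=0;m[:60]=0;m[:,:400]=0;m[:,460:]=0
cn=max(cv2.findContours(m,0,2)[0],key=cv2.contourArea);print(cv2.approxPolyDP(cn,1.5,True)[:,0].tolist())
s=env.sense();R=M();P=s['tcp_pos']+20*R[:,0];jx=R[:,2];h=np.cross([0,0,1],jx);h/=np.linalg.norm(h)
o=cv2.resize(im[50:140,390:480],None,fx=6.5,fy=6.5,interpolation=2)[:,:,::-1].copy()
for th,col in((35,(0,255,255)),(45,(255,255,255)),(55,(255,0,255))):
    t=np.radians(th);d=np.sin(t)*h-np.cos(t)*np.array([0,0,1])
    q=[proj(c,P+a*d+k*jx) for a,k in((15,-40),(15,40),(105,40),(105,-40))]
    cv2.polylines(o,[((np.array(q)-[390,50]+.5)*6.5).astype(int)],True,col,1); print(th,np.round(q,1).tolist())
cv2.imwrite('pics/z.png',o)
E
```

```text
[[424, 100], [426, 106], [438, 121], [434, 109], [433, 111]]
35 [[410.8, 72.2], [420.2, 104.5], [435.2, 121.2], [426.0, 90.9]]
45 [[412.0, 71.5], [421.4, 103.9], [443.3, 117.5], [433.7, 87.0]]
55 [[413.0, 70.8], [422.5, 103.2], [450.9, 113.2], [440.9, 82.5]]
```

View pics/z.png

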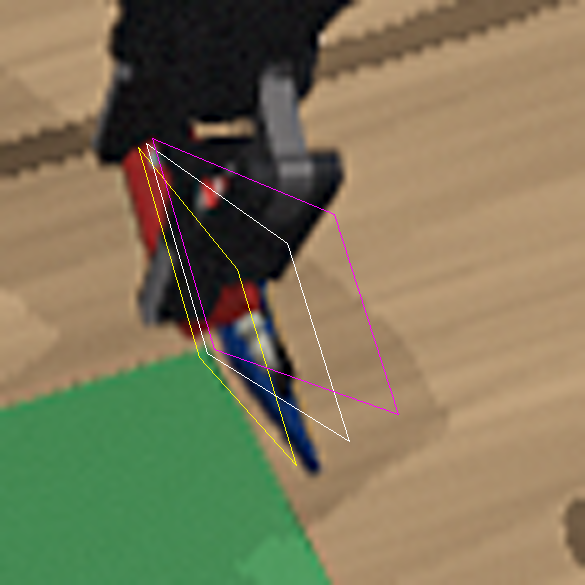

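The overlay is ambiguous in this grazing view: the lower corner suggests 35–40° and the edge direction about 33°. Turning the tool about its vertical axis will show the component face to both cameras for a proper two-view check. The tilt doesn't change with that.

Call:
arm_command([
  {"dx": 0, "dy": 0, "dz": 0, "spin": 5, "jaw": 255},
  {"dx": 0, "dy": 0, "dz": 0, "spin": 7, "jaw": 255},
  {"dx": 0, "dy": 0, "dz": 0, "spin": 7, "jaw": 255},
  {"dx": 0, "dy": 0, "dz": 0, "spin": 7, "jaw": 255},
  {"dx": 0, "dy": 0, "dz": 0, "spin": 7, "jaw": 255},
])

```text
time_s: 16.97
tcp_pos: [475.1, 270.7, 329.8]
ee_rot: [34.1, 86.8, -11.5]
wrist_force: [0.5, 0.4, -1.0]
opening: 52.6
```

Call:
arm_command([
  {"dx": 0, "dy": 0, "dz": 0, "spin": 7, "jaw": 255},
  {"dx": 0, "dy": 0, "dz": 0, "spin": 7, "jaw": 255},
  {"dx": 0, "dy": 0, "dz": 0, "spin": 7, "jaw": 255},
  {"dx": 0, "dy": 0, "dz": 0, "spin": 7, "jaw": 255},
  {"dx": 0, "dy": 0, "dz": 0, "spin": 7, "jaw": 255},
])

```text
time_s: 17.38
tcp_pos: [475.9, 268.1, 329.8]
ee_rot: [68.9, 86.9, -12.5]
wrist_force: [-0.2, 0.1, -1.1]
opening: 53.0
```

Call:
arm_command([
  {"dx": 0, "dy": 0, "dz": 0, "spin": 7, "jaw": 255},
  {"dx": 0, "dy": 0, "dz": 0, "spin": 7, "jaw": 255},
  {"dx": 0, "dy": 0, "dz": 0, "spin": 3, "jaw": 255},
  {"dx": 0, "dy": 0, "dz": 0, "spin": 0, "jaw": 255},
])

```text
time_s: 17.72
tcp_pos: [476.4, 266.1, 329.8]
ee_rot: [86.0, 86.9, -13.2]
wrist_force: [-0.1, -0.3, -0.6]
opening: 52.6
```

```bash
cat > meas.py <<'E'
from h import *
s=st();R=M();print(R.round(3).tolist())
go([446,319,325],yaw=-100)
P=s['tcp_pos']+20*R[:,0];jx=R[:,2];h=np.cross([0,0,1],jx);h/=np.linalg.norm(h)
for n in('side','top'):
    c=cap(n,'m_%s.png'%n);im=c['pixels'];hsv=cv2.cvtColor(im,cv2.COLOR_RGB2HSV);m=cv2.inRange(hsv,(100,100,30),(125,255,255))
    u,v=proj(c,P+60*(h-[0,0,1])*.7).astype(int);w=np.zeros_like(m);w[max(v-45,0):v+45,max(u-45,0):u+45]=1;m*=w
    for cn in cv2.findContours(m,0,2)[0]:
        if cv2.contourArea(cn)>30: print(n,(u,v),cv2.contourArea(cn),cv2.approxPolyDP(cn,2,True)[:,0].tolist())
    for th in(30,40,50):
        t=np.radians(th);d=np.sin(t)*h-np.cos(t)*np.array([0,0,1]);print(th,[proj(c,P+a*d+k*jx).round(1).tolist() for a,k in((15,-40),(15,40),(105,40),(105,-40))])
E
python3 meas.py
```

```text
{'time_s': 17.72, 'q': [17.57, 17.09, 76.1, -1.61, 84.12, 116.95], 'tcp_pos': [476.42, 266.06, 329.8], 'ee_rot': [86.02, 86.87, -13.24], 'wrist_force': [-0.14, -0.26, -0.63], 'opening': 52.63}
[[0.053, 0.986, -0.161], [-0.013, -0.161, -0.987], [-0.999, 0.055, 0.004]]
{'time_s': 17.72, 'q': [17.57, 17.09, 76.1, -1.61, 84.12, 116.95], 'tcp_pos': [476.42, 266.06, 329.8], 'ee_rot': [86.02, 86.87, -13.24], 'wrist_force': [-0.14, -0.26, -0.63], 'opening': 52.63}
tool-frame cm [ 0.25 -3.87 -4.74] spin 0.74 toolx [ 0.053 -0.013 -0.999] z [-0.161 -0.987  0.004]
side (np.int64(410), np.int64(116)) 1249.0 [[430, 96], [427, 96], [428, 99], [403, 105], [392, 102], [393, 142], [398, 137], [421, 133], [429, 135]]
30 [[428.7, 90.7], [389.5, 96.6], [388.1, 135.8], [424.5, 130.1]]
40 [[429.2, 91.2], [389.9, 97.1], [390.7, 139.6], [427.7, 133.8]]
50 [[429.7, 91.4], [390.3, 97.3], [393.3, 142.1], [431.1, 136.2]]
top (np.int64(197), np.int64(241)) 335.0 [[180, 233], [182, 238], [187, 234], [196, 234], [196, 241], [215, 235], [214, 242], [209, 248], [209, 251], [214, 253], [225, 229], [203, 234], [202, 231], [182, 228]]
top (np.int64(197), np.int64(241)) 445.0 [[189, 200], [195, 205], [236, 210], [238, 196], [231, 196], [228, 202], [223, 202], [221, 196], [212, 196], [207, 200], [202, 196], [190, 196]]
30 [[165.0, 259.8], [216.0, 261.3], [229.1, 240.3], [183.9, 239.0]]
40 [[164.8, 258.4], [215.9, 259.8], [228.5, 230.9], [183.0, 229.6]]
50 [[164.5, 257.0], [215.7, 258.5], [227.6, 222.2], [181.4, 220.9]]
```

Now both views agree on the lower-edge corners: the top view gives about 42° and the side view about 46°. (The tool itself leans 3° toward +x, which now adds to the tip.) I recentre over the mat and triangulate once more.

Call:
arm_command([
  {"dx": 0, "dy": -1, "dz": -1.2, "spin": 0, "jaw": 255},
  {"dx": 0, "dy": -1.2, "dz": -1.4, "spin": 0, "jaw": 255},
  {"dx": 0, "dy": -0.8, "dz": -1, "spin": 0, "jaw": 255},
  {"dx": 0, "dy": -0.4, "dz": -0.5, "spin": 0, "jaw": 255},
  {"dx": 0, "dy": 0, "dz": 0, "spin": 0, "jaw": 255},
])

```text
time_s: 18.23
tcp_pos: [448.8, 312.6, 327.6]
ee_rot: [85.0, 86.9, -13.6]
wrist_force: [-0.8, -0.9, -0.6]
opening: 52.8
```

Call:
arm_command([
  {"dx": 0, "dy": 0, "dz": 0, "spin": 0, "jaw": 255},
  {"dx": 0, "dy": 0, "dz": 0, "spin": 0, "jaw": 255},
  {"dx": 0, "dy": 0, "dz": 0, "spin": 0, "jaw": 255},
])

```text
time_s: 18.48
tcp_pos: [449.3, 312.0, 327.7]
ee_rot: [84.6, 86.8, -14.0]
wrist_force: [-0.8, -0.0, -1.7]
opening: 52.7
```

```bash
python3 meas.py; python3 - <<'E'
import cv2,numpy as np
a=cv2.imread('pics/m_side.png')[60:200,330:500];b=cv2.imread('pics/m_top.png')[170:310,130:300]
cv2.imwrite('pics/f2.png',cv2.resize(np.hstack([a,b]),None,fx=2.3,fy=2.3,interpolation=2))
E
```

```text
{'time_s': 18.48, 'q': [23.33, 17.43, 75.95, -1.94, 84.09, 122.06], 'tcp_pos': [449.32, 312.0, 327.69], 'ee_rot': [84.56, 86.83, -14.02], 'wrist_force': [-0.8, -0.01, -1.72], 'opening': 52.7}
[[0.054, 0.987, -0.149], [-0.013, -0.149, -0.989], [-0.998, 0.055, 0.005]]
{'time_s': 18.48, 'q': [23.33, 17.43, 75.95, -1.94, 84.09, 122.06], 'tcp_pos': [449.32, 312.0, 327.69], 'ee_rot': [84.56, 86.83, -14.02], 'wrist_force': [-0.8, -0.01, -1.72], 'opening': 52.7}
tool-frame cm [ 0.24 -0.45 -0.64] spin 1.41 toolx [ 0.054 -0.013 -0.998] z [-0.149 -0.989  0.005]
side (np.int64(425), np.int64(99)) 1218.5 [[445, 79], [440, 84], [408, 86], [409, 126], [416, 120], [437, 116], [443, 119]]
30 [[443.3, 74.2], [405.2, 80.1], [402.9, 119.7], [438.4, 113.8]]
40 [[443.9, 74.6], [405.6, 80.6], [405.8, 123.1], [441.9, 117.2]]
50 [[444.4, 74.7], [406.1, 80.7], [408.8, 125.3], [445.6, 119.2]]
top (np.int64(170), np.int64(261)) 464.5 [[146, 261], [150, 261], [152, 265], [159, 265], [163, 261], [154, 260], [160, 254], [170, 254], [172, 256], [168, 261], [172, 262], [188, 254], [190, 257], [181, 269], [181, 274], [186, 274], [200, 248], [183, 250], [177, 254], [177, 250], [156, 247]]
30 [[136.4, 281.6], [187.9, 282.5], [204.0, 258.9], [158.5, 258.1]]
40 [[136.1, 280.2], [187.7, 281.1], [203.1, 249.6], [157.2, 248.8]]
50 [[135.8, 278.9], [187.4, 279.8], [201.7, 241.0], [155.2, 240.3]]
```

View pics/f2.png

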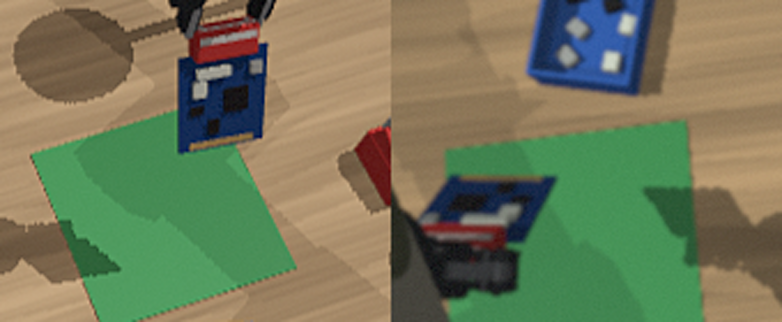

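The views show the module held over the mat with its chips facing slantwise up, about 43–46° from its lower-edge corners in both views, clear and still. I hand it in.

```bash
python3 -c "
from h import *
s=st();print(np.round(s['dq'],2));env.finish_job()"
```

```text
{'time_s': 18.58, 'q': [23.32, 17.44, 75.95, -1.94, 84.09, 122.08], 'tcp_pos': [449.33, 311.97, 327.64], 'ee_rot': [84.51, 86.83, -14.09], 'wrist_force': [-0.65, -0.65, -2.26], 'opening': 52.96}
[ 0.15  0.03  0.07  0.04 -0.09  0.14]
the job is handed in; nothing more can be done
```

The job is handed in at 18.6 s. The drawer is open at its stop, and the red-capped module is held still over the middle of the green mat, component side slanting up at about 45°.

**What I did**
- **Drawer:** I pulled it out 150 mm, until the force rose to about 32 N at the stop, and left it open.
- **Grip:** The moves could not tilt the tool, so I gripped the cap by its 56 mm ends instead of the suggested 24 mm thickness. This let the module swing in the grip.
- **Tipping:** I drew it out and swung it by pressing its bare side lightly (5–7 N) against the left end of the open drawer's front panel. Then I tightened the grip and carried it to the mat.

**Last checks**
- **Tilt:** The top view gives about 41–42° and the side view 46–50°. An earlier grazing side view had suggested about 33–39°. The tool leans about 3°, and turning it afterwards added that to the tip.
- **Position:** The module's middle is about 7 mm from the mat's centre. Its lower edge is roughly 23 cm above the bench.
- **Stillness:** Joint speeds were about 0.1 degrees/s or less.
- **Other parts:** When I last looked, before the final turn, the yellow and grey modules stood in their slots, and the bin and roll looked undisturbed. I did not measure the drawer again after the sideways push, but it still looked fully open.
- **Joint limit:** An early reach test brought joint 3 to 10.68°, against its 10.69° limit. That is within reading noise and I backed off at once, but I can't rule out that it counts as passing the range.

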